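# Move a row of microscope optics to the storage tray in reverse order

## Task

Move the four microscope parts from the aluminium stand into the wooden tray, one to each compartment, in reverse order: the part at the left end of the stand goes into the right-end compartment of the tray, and so on, so that a colleague across the bench sees the row as you see it now. Keep each part upright, the same way up, and set it down flat on its compartment's floor; these are fragile optics, so never drop one or tip one over.

Things in the scene. Friction and masses are not known exactly. Their poses are not given: they have to be found in the camera images.
- low: Low-power objective: short plain steel cylinder, 34 mm in diameter, 46 mm tall, standing upright, 0.1 to 0.2 kg. Origin: centre of its underside; z up its axis. Grip the barrel anywhere on its upper 34 mm.
- high: High-power objective: the slim, tallest, pointed one. Steel barrel 28 mm in diameter up to 52 mm, then a cone to a 12 mm tip at 70 mm, 0.1 to 0.22 kg. Origin: centre of its underside; z up its axis. Grip the barrel, e.g. 36 mm above its underside.
- eye: Eyepiece standing on its eyecup: black eyecup 36 mm in diameter and 22 mm tall, above it a steel tube 24 mm in diameter up to 61 mm, 0.08 to 0.17 kg. Origin: centre of its underside; z up its axis. Grip the tube, e.g. 44 mm above its underside.
- cube: Filter cube: black square block, 32 x 32 mm, 46 mm tall, with a small green glass window on top, about 0.1 kg. Origin: centre of its underside; z up, x and y along its sides (turned up to 0.3 rad from the stand's). Grip across a pair of parallel sides, e.g. 36 mm above its underside.
- pad_low: Flat round brown cork pad, 48 mm across, 5 mm thick, fixed on the stand under the low-power objective's starting place (it marks that place also after the part is gone). Origin: centre of its underside, on the stand's top face. It does not move.
- pad_high: Flat round brown cork pad, 48 mm across, 5 mm thick, fixed on the stand under the high-power objective's starting place (it marks that place also after the part is gone). Origin: centre of its underside, on the stand's top face. It does not move.
- pad_eye: Flat round brown cork pad, 48 mm across, 5 mm thick, fixed on the stand under the eyepiece's starting place (it marks that place also after the part is gone). Origin: centre of its underside, on the stand's top face. It does not move.
- pad_cube: Flat round brown cork pad, 48 mm across, 5 mm thick, fixed on the stand under the filter cube's starting place (it marks that place also after the part is gone). Origin: centre of its underside, on the stand's top face. It does not move.
- stand: Source stand: flat aluminium plate, 66 mm (x) by 246 mm (y), 10 mm thick, fixed, on the left or the right half of the bench. Origin: centre of its underside; y runs along the row, to the robot's left within 0.35 rad. The four pads lie at y = +87, +29, -29 and -87 mm, x = 0, on its top at z = 10 mm; parts stand on the pads at z = 15 mm, within 4 mm of the pad's centre.
- tray: Destination tray: wooden tray, 64 mm (x) by 238 mm (y), 14 mm tall, fixed, on the other half of the bench. Origin: centre of its underside; y runs along the row, to the robot's left within 0.35 rad. Four empty square compartments, each 52 x 52 mm inside, centred at y = +87, +29, -29 and -87 mm, x = 0; their floor is at z = 6 mm, the walls are 6 mm thick and end at z = 14 mm.
Mind the look-alikes: they are no part of the job. Leave any yellow look-alike of the eye alone.

How it is judged:
At the end, for the whole second after the job is handed in: Each part stands upright (within 0.12 rad), released and at rest on the floor of the compartment that mirrors its starting place (stand y = +87 mm goes to tray y = -87 mm, +29 to -29, -29 to +29, -87 to +87), its axis within 16 mm of the compartment's centre in x and in y (((y of pad_low in the frame of stand between 0.067 and 0.107 m and y of low in the frame of tray between -0.103 and -0.071 m) or (y of pad_low in the frame of stand between 0.009 and 0.049 m and y of low in the frame of tray between -0.045 and -0.013 m) or (y of pad_low in the frame of stand between -0.049 and -0.009 m and y of low in the frame of tray between 0.013 and 0.045 m) or (y of pad_low in the frame of stand between -0.107 and -0.067 m and y of low in the frame of tray between 0.071 and 0.103 m)) and x of low in the frame of tray between -0.016 and 0.016 m and z of low in the frame of tray between 0.002 and 0.01 m and angle between each of low, high, eye, cube's own z axis and vertical below 0.12 rad and linear speed of each of low, high, eye, cube below 0.02 m/s and ((y of pad_high in the frame of stand between 0.067 and 0.107 m and y of high in the frame of tray between -0.103 and -0.071 m) or (y of pad_high in the frame of stand between 0.009 and 0.049 m and y of high in the frame of tray between -0.045 and -0.013 m) or (y of pad_high in the frame of stand between -0.049 and -0.009 m and y of high in the frame of tray between 0.013 and 0.045 m) or (y of pad_high in the frame of stand between -0.107 and -0.067 m and y of high in the frame of tray between 0.071 and 0.103 m)) and x of high in the frame of tray between -0.016 and 0.016 m and z of high in the frame of tray between 0.002 and 0.01 m and ((y of pad_eye in the frame of stand between 0.067 and 0.107 m and y of eye in the frame of tray between -0.103 and -0.071 m) or (y of pad_eye in the frame of stand between 0.009 and 0.049 m and y of eye in the frame of tray between -0.045 and -0.013 m) or (y of pad_eye in the frame of stand between -0.049 and -0.009 m and y of eye in the frame of tray between 0.013 and 0.045 m) or (y of pad_eye in the frame of stand between -0.107 and -0.067 m and y of eye in the frame of tray between 0.071 and 0.103 m)) and x of eye in the frame of tray between -0.016 and 0.016 m and z of eye in the frame of tray between 0.002 and 0.01 m and ((y of pad_cube in the frame of stand between 0.067 and 0.107 m and y of cube in the frame of tray between -0.103 and -0.071 m) or (y of pad_cube in the frame of stand between 0.009 and 0.049 m and y of cube in the frame of tray between -0.045 and -0.013 m) or (y of pad_cube in the frame of stand between -0.049 and -0.009 m and y of cube in the frame of tray between 0.013 and 0.045 m) or (y of pad_cube in the frame of stand between -0.107 and -0.067 m and y of cube in the frame of tray between 0.071 and 0.103 m)) and x of cube in the frame of tray between -0.016 and 0.016 m and z of cube in the frame of tray between 0.002 and 0.01 m); the robot touches nothing.
It fails at once if a part is tipped over (more than 0.8 rad from upright) (angle between any of low, high, eye, cube's own z axis and vertical above 0.8 rad).
It fails at once if a part is dropped or knocked flying (moves faster than 0.6 m/s, as after a fall of about 2 cm, with the fingers not touching it) ((linear speed of low above 0.6 m/s and contact force between low and the fingers below 0.05 N) or (linear speed of high above 0.6 m/s and contact force between high and the fingers below 0.05 N) or (linear speed of eye above 0.6 m/s and contact force between eye and the fingers below 0.05 N) or (linear speed of cube above 0.6 m/s and contact force between cube and the fingers below 0.05 N)).
It also fails if it takes over 112 s, if anything falls off the work surface, if the arm or the gripper's body presses on something with over 40 N, if the wrist force passes 120 N, or if a joint passes its speed limit or range.

## Robot

A 6-joint arm with a two-finger parallel gripper is mounted at the origin on the work surface. World frame = base frame: x ahead of the robot, y to its left, z up, the work surface at z = 0. Lengths are in m, angles in rad, forces in N, time in s.
With the tool pointing down it reaches from about 0.275 to 0.825 m from the base axis. Payload 5.2 kg.
Tool frame: the origin (TCP) lies where the fingers leave the gripper's body, on its centre line; the fingertips stand 84 mm ahead of it and the grasp point (between the pads) lies 65 mm ahead of it; z points along the fingers, y is the line along which they close (so a half turn about z gives the same grasp; the last joint's range is limited). The gripper opens to 93 mm and grips with 3 to 60 N. Pads are 15 mm wide; open, the fingers measure 128 mm over their backs; the gripper's body (75 mm by 188 mm) begins 65 mm behind the grasp point.
Start: joints at [-1.437, 0.259, 1.535, -0, 1.348, -0.203], TCP at [0.182, -0.519, 0.303] pointing down, gripper open.
Joint ranges: [-3.14, 3.14], [-0.91, 2.08], [0.19, 2.58], [-1.22, 4.36], [0.22, 2.71], [-3.12, 3.12]. Speed limits (rad/s): [2.57, 2.57, 3.14, 3.14, 3.14, 3.14].

## Interface

Orientations are given as [roll, pitch, yaw] about the fixed x, y, z axes, in that order (R = Rz(yaw) Ry(pitch) Rx(roll)).
In Python, from cell import r, vision gives the robot as it stands.
- The arm moves only by the tool servo_tool, never from a script. Its arguments are lists of equal length, an entry for each row: "linear": the shift along the tool's x, y, z in parts of the range, where 1.0 means 1 m, a list of three; "rotation": the turn, a rotation vector about the tool's x, y, z in fractions of the full range, 1 being 180 degrees, a list of three; "claw": the opening, from -1 (shut) to 1 (fully open). In form: {"linear": [[tx, ty, tz], ...], "rotation": [[rx, ry, rz], ...], "claw": [claw, ...]}. A call has 1 to 20 rows; each row is the pose to reach, as a shift and turn from the pose commanded when the call began, along the tool's axes at that moment; what a row does not reach only later rows make up. A row lasts 1/12 s, in which the tool goes at most 41.7 mm and 7.16 degrees, less where a joint would pass 70% of its speed; a pose out of reach is approached as far as the arm can. A call with a gripper value outside its range is refused whole. The fingers move at their own pace and stop on an object; "newtons" is the grip in N (left out, the last holds). Time passes only in rows, so rows that repeat a pose let the fingers close. It gives the time, the measured TCP pose, the force, the opening and the grip force at its end, in the units of the state.
- r.get_state(): the state, without advancing time (a new reading comes with each control period).
- vision.grab_frame(name): name is "scene" or "top" or "wrist"; returns the picture (420x560x3 uint8, red, green, blue); there is no depth.
- vision.camera_info(name): a dict with "mtx" (3x3 intrinsics, pixels), "camera_from_world" (4x4, takes a point from world to camera coordinates); the wrist camera has in their place "mount" (4x4, takes a point from camera to tool coordinates, whose origin is the TCP and whose axes are the flange's). Camera axes: x right, y down, z forward; pixel columns grow to the right and rows downward; lengths in m; the calibration is good to about 2 mm. A picture is of the moment at which its call begins: read the wrist's pose just before it. camera_info takes no time and is no camera call.
- r.sign_off(): hands the job in; it is judged then, once.
The state is a dict: "t": time; "joint_positions": joint angles; "qvel": joint speeds; "tau": joint torques, N m; "tcp_pos": TCP position; "orientation": TCP orientation; "ft_force": force on the tool from outside, world axes, zero at the start; "wrist_torque": the same for the moment, N m; "width": opening from 0.0 (shut) to 1.0 (fully open); "gripper_force": force on a finger pad.
Only numpy, scipy, OpenCV 4.12 (cv2) and the standard library are available. Lean on these libraries where they do the work, as an engineer would, in place of code of your own. Each camera call takes 0.05 s, during which the arm holds its last target. There are 200 camera calls.

## Working session

There is one attempt and no reset: what is moved stays moved. The work goes in short steps, Python scripts to look and compute and a tool call to move; the robot and the scene stay as the last step left them, time stands still between calls to the robot, and variables do not carry over. Pictures are saved under pics/ and viewed, at most 14 in all, crops included, and the job is handed in when it is done.

Besides the shell and the picture viewer there is one more tool, called after "Call:" as name(argument=value, ...) on one line, values as JSON. servo_tool: Moves the arm, as the interface text tells. Its arguments: {"type":"object","properties":{"linear":{"type":"array","items":{"type":"array","items":{"type":"number"}}},"rotation":{"type":"array","items":{"type":"array","items":{"type":"number"}}},"claw":{"type":"array","items":{"type":"number"}},"newtons":{"type":"number"}},"required":["linear","rotation","claw"]}

```bash
ls; mkdir -p pics
python3 - <<'E'
from cell import r, vision
import cv2
for n in ["top","scene"]:
    cv2.imwrite(f"pics/{n}0.png",vision.grab_frame(n)[:,:,::-1])
    print(n,vision.camera_info(n))
print(vision.camera_info("wrist"));print(r.get_state())
E
```

```text
pics
top {'mtx': array([[441.57626022,   0.        , 282.114518  ],
       [  0.        , 441.57626022, 211.71080348],
       [  0.        ,   0.        ,   1.        ]]), 'camera_from_world': array([[ 0.00392461, -0.99972684,  0.02304004, -0.04810273],
       [-0.9900435 , -0.00712648, -0.14058121,  0.53631434],
       [ 0.140707  , -0.02225891, -0.98980103,  0.8158061 ],
       [ 0.        ,  0.        ,  0.        ,  1.        ]])}
scene {'mtx': array([[428.61868225,   0.        , 278.26206894],
       [  0.        , 428.61868225, 210.54577665],
       [  0.        ,   0.        ,   1.        ]]), 'camera_from_world': array([[-0.40234459,  0.91545825,  0.00741748,  0.24213586],
       [ 0.54177564,  0.24462631, -0.8041375 , -0.23040537],
       [-0.73796882, -0.31952176, -0.59439705,  1.42713801],
       [ 0.        ,  0.        ,  0.        ,  1.        ]])}
{'mtx': array([[365.93411712,   0.        , 279.66348679],
       [  0.        , 365.93411712, 208.86113937],
       [  0.        ,   0.        ,   1.        ]]), 'mount': array([[-2.54133529e-04, -9.53750365e-01, -3.00599696
[... 272 characters left out ...]
00000000e+00]])}
{'t': 0.1, 'joint_positions': array([-1.43680945e+00,  2.59259830e-01,  1.53591019e+00, -4.69628792e-06,
        1.34795779e+00, -2.02800301e-01]), 'qvel': array([ 0.00036778, -0.002413  , -0.00259546, -0.00048192,  0.00057987,
        0.00145824]), 'tau': array([ 1.44087360e-03, -4.38208294e+01, -2.84644568e+01,  7.18059065e-02,
        3.61616607e-02, -3.99032581e-05]), 'tcp_pos': array([ 0.18172818, -0.51877072,  0.30203172]), 'orientation': array([-3.14008804e+00, -3.04714602e-04,  3.36787987e-01]), 'ft_force': array([ 0.43599644, -0.04987906, -0.02225819]), 'wrist_torque': array([ 0.02328783,  0.01078393, -0.0256027 ]), 'gripper_force': 0.0, 'width': 1.0013092310212333}
```

View pics/top0.png

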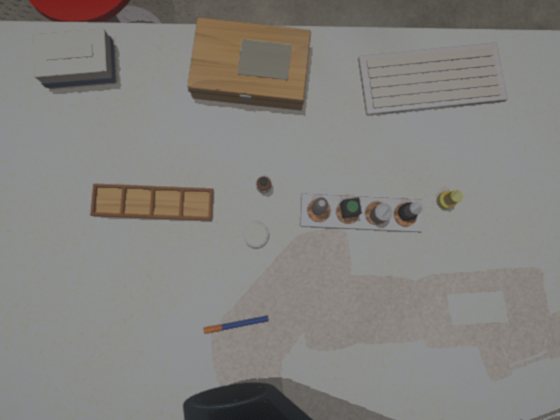

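View pics/scene0.png

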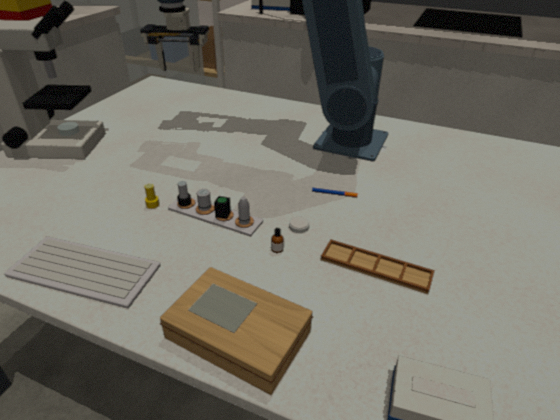

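The top view shows the tray at about (152,202) and the stand at (361,213). From left to right the stand holds high (318,208), cube (349,208), low (379,213) and eye (408,212). There are two eyepiece shapes: the steel and black one at (408,212), on the stand, and a yellow one at (450,199), off it. The steel one fits the description. I'll confirm with an enlarged crop.

Run:
```python
import cv2, numpy as np
im=cv2.imread("pics/top0.png")
a=cv2.resize(im[180:240,295:455],None,fx=5,fy=5,interpolation=cv2.INTER_CUBIC)
b=cv2.resize(im[172:232,75:235],None,fx=5,fy=5,interpolation=cv2.INTER_CUBIC)
cv2.imwrite("pics/crop1.png",np.vstack([a,b]))
```

```text
(no output)
```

View pics/crop1.png

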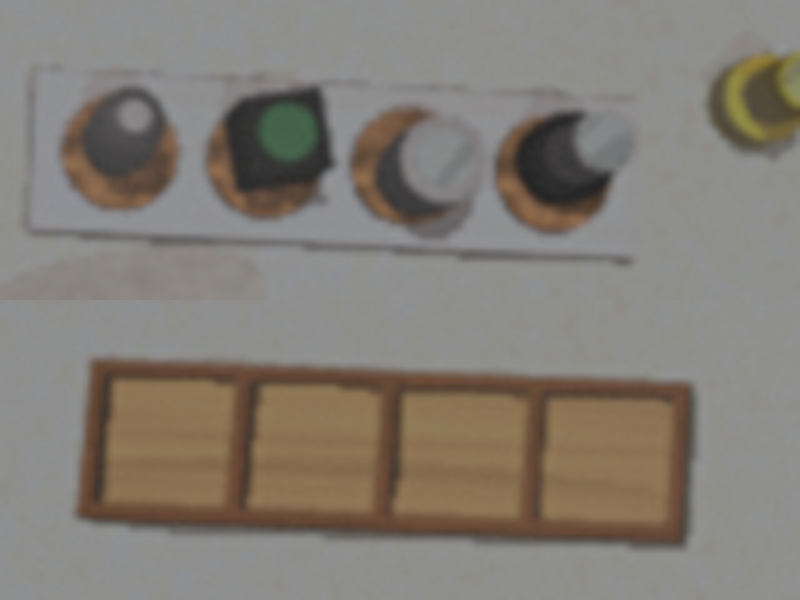

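Confirmed: the steel and black eyepiece is at the right end of the stand (crop (606,140)), and the yellow one is off the stand at the crop's right edge. The tray's outer corners in the crop are about (94,360), (692,384), (685,540) and (80,515).

```bash
cat > h.py <<'E'
from cell import r, vision
import numpy as np, cv2
from scipy.spatial.transform import Rotation as R
def T(pos,rpy):
    M=np.eye(4); M[:3,:3]=R.from_euler('xyz',rpy).as_matrix(); M[:3,3]=pos; return M
def c2w(name,st=None):
    ci=vision.camera_info(name)
    return T(st['tcp_pos'],st['orientation'])@ci['mount'] if name=='wrist' else np.linalg.inv(ci['camera_from_world'])
def pix(name,uv,z,M):
    K=vision.camera_info(name)['mtx']
    d=M[:3,:3]@np.linalg.solve(K,[uv[0],uv[1],1]); o=M[:3,3]
    return (o+d*(z-o[2])/d[2])[:2]
def go(xy,yaw,zg):
    """tool-frame shift to put grasp point at (xy,zg), tool down at yaw"""
    s=r.get_state(); A=T(s['tcp_pos'],s['orientation']); B=T([*xy,zg+.065],[np.pi,0,yaw])
    D=np.linalg.inv(A)@B
    print('lin',D[:3,3].round(4),'rot',R.from_matrix(D[:3,:3]).as_rotvec().round(4),'tcp',s['tcp_pos'].round(4),s['orientation'].round(4),'t',round(s['t'],2))
E
python3 - <<'E'
from h import *
M=c2w('top'); print('cam',M[:3,3])
def p(u,v,z,o): return pix('top',(o[0]+(u+.5)/5-.5,o[1]+(v+.5)/5-.5),z,M)
A=(295,180);B=(75,172-60)
for n,u,v,z in [('high',135,115,.085),('cube',288,131,.061),('low',440,160,.061),('eye',606,140,.076),('padH',121,151,.015),('padC',265,163,.015),('padL',409,168,.015),('padE',555,175,.015)]: print(n,p(u,v,z,A).round(4))
c=np.array([p(u,v,.061,A) for u,v in [(225,105),(318,88),(333,165),(240,190)]]); print(c.round(4), c.mean(0))
t=np.array([p(u,v,.014,B) for u,v in [(94,360),(692,384),(685,540),(80,515)]]);print('tray',t.round(4),t.mean(0))
s=np.array([p(u,v,.01,A) for u,v in [(33,66),(633,95),(632,260),(28,233)]]);print('stand',s.round(4),s.mean(0))
for q in(t,s):
    d=q[0]+q[3]-q[1]-q[2]; print('yaw',np.arctan2(-d[0],d[1]),np.linalg.norm(d)/2)
go([.40,-.14],np.pi/2,.25)
E
```

```text
cam [ 0.41637369 -0.02610859  0.88398973]
high [ 0.5474 -0.1166]
cube [ 0.5456 -0.1773]
low [ 0.5349 -0.2349]
eye [ 0.5408 -0.2935]
padH [ 0.5443 -0.1188]
padC [ 0.5399 -0.1763]
padL [ 0.5383 -0.234 ]
padE [ 0.5358 -0.2926]
[[ 0.5554 -0.1535]
 [ 0.5622 -0.1891]
 [ 0.5327 -0.1942]
 [ 0.523  -0.1587]] [ 0.54334738 -0.17386655]
tray [[0.5938 0.3299]
 [0.5861 0.0926]
 [0.5233 0.0938]
 [0.5316 0.3314]] [0.55869567 0.21195447]
stand [[ 0.5794 -0.0841]
 [ 0.5694 -0.3271]
 [ 0.5024 -0.324 ]
 [ 0.5117 -0.0819]] [ 0.54073142 -0.2042602 ]
yaw -0.03370982388211972 0.23760903330164365
yaw -0.03963791259590283 0.242735555387493
lin [ 0.3312 -0.2854 -0.0124] rot [-1.100e-03 -1.200e-03 -1.234e+00] tcp [ 0.1817 -0.5188  0.302 ] [-3.1401e+00 -3.0000e-04  3.3680e-01] t 0.1
```

```bash
python3 -c "
from h import *
go([.54,-.19],1.534,.255)"
```

```text
lin [ 0.4468 -0.1919 -0.0175] rot [-1.1000e-03 -1.2000e-03 -1.1972e+00] tcp [ 0.1817 -0.5188  0.302 ] [-3.1401e+00 -3.0000e-04  3.3680e-01] t 0.1
```

The manual's scale: turns go in shares of 180 degrees. Converting my numbers, -1.197 rad / 3.1416 = -0.381.

Call:
servo_tool(linear=[[0.447,-0.192,-0.018],[0.447,-0.192,-0.018],[0.447,-0.192,-0.018],[0.447,-0.192,-0.018],[0.447,-0.192,-0.018],[0.447,-0.192,-0.018],[0.447,-0.192,-0.018],[0.447,-0.192,-0.018],[0.447,-0.192,-0.018],[0.447,-0.192,-0.018],[0.447,-0.192,-0.018],[0.447,-0.192,-0.018],[0.447,-0.192,-0.018],[0.447,-0.192,-0.018],[0.447,-0.192,-0.018],[0.447,-0.192,-0.018]], rotation=[[0,0,-0.381],[0,0,-0.381],[0,0,-0.381],[0,0,-0.381],[0,0,-0.381],[0,0,-0.381],[0,0,-0.381],[0,0,-0.381],[0,0,-0.381],[0,0,-0.381],[0,0,-0.381],[0,0,-0.381],[0,0,-0.381],[0,0,-0.381],[0,0,-0.381],[0,0,-0.381]], claw=[1,1,1,1,1,1,1,1,1,1,1,1,1,1,1,1], newtons=15)

```text
t: 1.43
tcp_pos: [0.5393, -0.1911, 0.3204]
orientation: [-3.141, 0.0, 1.532]
ft_force: [0.2, 0.7, 0.0]
width: 0.997
gripper_force: 0.0
```

Run:
```python
from h import *
s=r.get_state(); im=vision.grab_frame('wrist')
print(s['tcp_pos'],s['orientation'],s['qvel'].round(3),s['t'])
np.save('w1.npy',np.r_[s['tcp_pos'],s['orientation']])
cv2.imwrite('pics/w1.png',cv2.resize(im[:,:,::-1],(800,600),interpolation=cv2.INTER_CUBIC))
```

```text
[ 0.5393126  -0.19109235  0.32044333] [-3.14057566e+00  4.01141001e-05  1.53245042e+00] [-0.012 -0.005 -0.001  0.001  0.     0.   ] 1.4333
```

View pics/w1.png

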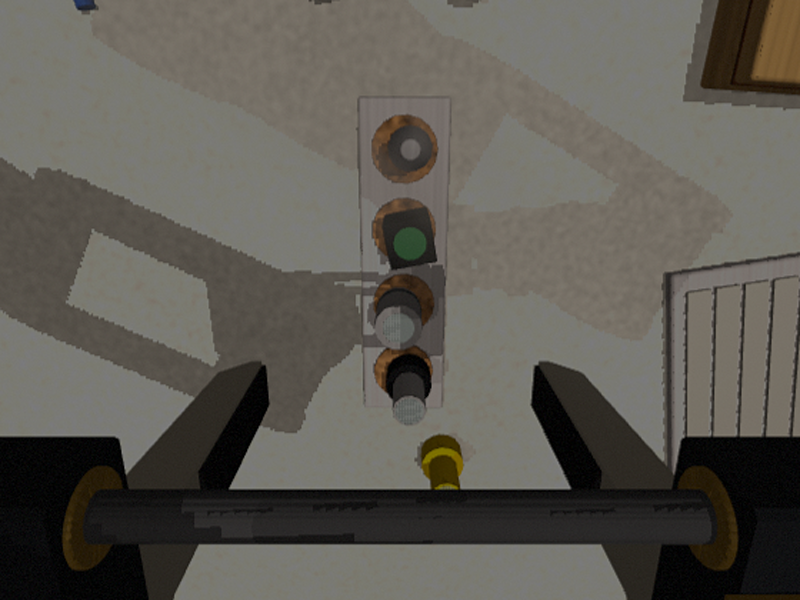

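The wrist view (800x600) shows the high tip at (410,149), cube window at (410,243), low top at (397,325) and eye top at (409,410). The stand's top corners are (360,97), (450,97), (443,408) and (364,406), and the yellow look-alike is at (443,455).

Run:
```python
from h import *
w=np.load('w1.npy'); M=c2w('wrist',dict(tcp_pos=w[:3],orientation=w[3:]))
p=lambda u,v,z: pix('wrist',((u+.5)*.7-.5,(v+.5)*.7-.5),z,M)
for n,u,v,z in [('high',410,149,.085),('cube',410,243,.061),('low',397,325,.061),('eye',409,410,.076),('padH',405,148,.015)]: print(n,p(u,v,z).round(4))
c=np.array([p(u,v,.061) for u,v in [(383,213),(428,205),(437,262),(391,270)]]); print(c.round(4), c.mean(0))
for i in range(4):
    e=c[(i+1)%4]-c[i]; print('edge',np.arctan2(e[1],e[0]).round(3),np.linalg.norm(e).round(4))
s=np.array([p(u,v,.01) for u,v in [(360,97),(450,97),(443,408),(364,406)]]);print('stand',s.round(4),s.mean(0))
d=s[0]+s[1]-s[2]-s[3]; print('yaw',np.arctan2(-d[0],d[1]),np.linalg.norm(d)/2)
go([.546,-.117],1.534,.12)
```

```text
high [ 0.5479 -0.1152]
cube [ 0.5464 -0.1758]
low [ 0.5354 -0.2335]
eye [ 0.5416 -0.2918]
padH [ 0.5456 -0.1163]
[[ 0.5294 -0.1553]
 [ 0.5589 -0.1513]
 [ 0.5641 -0.1895]
 [ 0.533  -0.1938]] [ 0.54634516 -0.1724601 ]
edge 0.137 0.0297
edge -1.436 0.0385
edge -3.003 0.0314
edge 1.663 0.0387
stand [[ 0.5152 -0.0808]
 [ 0.5784 -0.0832]
 [ 0.5702 -0.3285]
 [ 0.5036 -0.324 ]] [ 0.54187073 -0.2041322 ]
yaw -0.04065753994439236 0.24445785107666831
lin [0.0745 0.0039 0.1356] rot [-0.0007  0.0001 -0.0021] tcp [ 0.5393 -0.1913  0.3206] [-3.1409e+00  1.0000e-04  1.5319e+00] t 1.48
```

Call:
servo_tool(linear=[[0.0755,0.0055,0],[0.0755,0.0055,0],[0.0755,0.0055,0.03],[0.0755,0.0055,0.065],[0.0755,0.0055,0.1],[0.0755,0.0055,0.135],[0.0755,0.0055,0.165],[0.0755,0.0055,0.185],[0.0755,0.0055,0.198],[0.0755,0.0055,0.2045],[0.0755,0.0055,0.2045],[0.0755,0.0055,0.2045],[0.0755,0.0055,0.2045],[0.0755,0.0055,0.2045],[0.0755,0.0055,0.2045],[0.0755,0.0055,0.2045],[0.0755,0.0055,0.2045],[0.0755,0.0055,0.2045]], rotation=[[0,0,0],[0,0,0],[0,0,0],[0,0,0],[0,0,0],[0,0,0],[0,0,0],[0,0,0],[0,0,0],[0,0,0],[0,0,0],[0,0,0],[0,0,0],[0,0,0],[0,0,0],[0,0,0],[0,0,0],[0,0,0]], claw=[1,1,1,1,1,1,1,0.6,0.4,0.3,0.2,0,-0.3,-1,-1,-1,-1,-1], newtons=20)

```text
t: 2.98
tcp_pos: [0.5486, -0.1149, 0.1166]
orientation: [3.141, 0.0, 1.534]
ft_force: [-1.1, 0.8, 1.5]
width: 0.297
gripper_force: 20.0
```

Run:
```python
from h import *
s=r.get_state();print(s['width'],s['gripper_force'],s['joint_positions'].round(2))
go([.5555,.125],1.537,.20)
```

```text
0.2972613989431465 19.998645801097155 [-0.41  0.47  1.73 -0.    0.94 -0.37]
lin [ 0.24   -0.0019 -0.1484] rot [ 0.0004  0.0003 -0.003 ] tcp [ 0.5486 -0.1149  0.1166] [3.1412e+00 3.0000e-04 1.5340e+00] t 2.98
```

Call:
servo_tool(linear=[[0,0,-0.015],[0,0,-0.045],[0,0,-0.08],[0,0,-0.11],[0.02,0,-0.13],[0.05,0,-0.14],[0.085,-0.001,-0.14],[0.12,-0.001,-0.14],[0.155,-0.001,-0.14],[0.19,-0.002,-0.14],[0.22,-0.002,-0.13],[0.235,-0.002,-0.11],[0.24,-0.002,-0.08],[0.24,-0.002,-0.05],[0.24,-0.002,-0.03],[0.24,-0.002,-0.02],[0.24,-0.002,-0.02]], rotation=[[0,0,0],[0,0,0],[0,0,0],[0,0,0],[0,0,0],[0,0,0],[0,0,0],[0,0,0],[0,0,0],[0,0,0],[0,0,0],[0,0,0],[0,0,0],[0,0,0],[0,0,0],[0,0,0],[0,0,0]], claw=[-1,-1,-1,-1,-1,-1,-1,-1,-1,-1,-1,-1,-1,-1,-1,-1,-1])

```text
t: 4.4
tcp_pos: [0.5536, 0.125, 0.1335]
orientation: [-3.136, 0.0, 1.534]
ft_force: [-0.6, -0.1, -2.1]
width: 0.297
gripper_force: 20.0
```

Run:
```python
from h import *
go([.5557,.125],1.537,.043)
s=r.get_state();print(s['ft_force'],s['width'],s['qvel'].round(3))
im=vision.grab_frame('top')
cv2.imwrite('pics/t2.png',cv2.resize(im[150:250,80:280,::-1],None,fx=4,fy=4,interpolation=cv2.INTER_CUBIC))
```

```text
lin [0.     0.0022 0.0255] rot [-0.0058  0.0004 -0.003 ] tcp [0.5536 0.125  0.1335] [-3.1358e+00  4.0000e-04  1.5340e+00] t 4.4
[-0.59973205 -0.0753009  -2.11729556] 0.2974528465186709 [-0.004 -0.043 -0.049  0.001  0.04   0.   ]
```

View pics/t2.png

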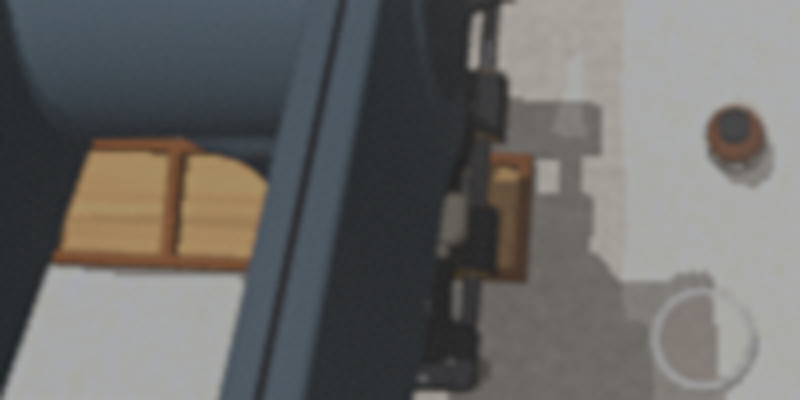

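The arm hides most of the tray in this view. The right-end compartment's right wall shows at (510,215), and the part hangs just left of it, as planned. Lowering slowly.

Call:
servo_tool(linear=[[0,0.001,0],[0,0.001,0],[0,0.001,0.006],[0,0.001,0.012],[0,0.001,0.018],[0,0.001,0.022],[0,0.001,0.025],[0,0.001,0.027],[0,0.001,0.028],[0,0.001,0.028],[0,0.001,0.028]], rotation=[[0,0,0],[0,0,0],[0,0,0],[0,0,0],[0,0,0],[0,0,0],[0,0,0],[0,0,0],[0,0,0],[0,0,0],[0,0,0]], claw=[-1,-1,-1,-1,-1,-1,-1,-1,-1,-1,-1])

```text
t: 5.37
tcp_pos: [0.5565, 0.125, 0.1083]
orientation: [3.142, -0.0, 1.534]
ft_force: [0.4, 0.1, -1.6]
width: 0.3
gripper_force: 20.0
```

Call:
servo_tool(linear=[[0,0,0.0007],[0,0,0.0007],[0,0,0.0007],[0,0,0.0007],[0,0,0.0007],[0,0,0.0007],[0,0,0.0007],[0,0,0.0007],[0,0,0.0007],[0,0,-0.005],[0,0,-0.03],[0,0,-0.065],[0,0,-0.1],[0,0,-0.13],[0,0,-0.14],[0,0,-0.14],[0,0,-0.14]], rotation=[[0,0,0],[0,0,0],[0,0,0],[0,0,0],[0,0,0],[0,0,0],[0,0,0],[0,0,0],[0,0,0],[0,0,0],[0,0,0],[0,0,0],[0,0,0],[0,0,0],[0,0,0],[0,0,0],[0,0,0]], claw=[-1,-1,-0.2,0,0.2,0.4,0.6,0.6,0.6,0.6,0.6,0.6,0.6,0.6,0.6,0.6,0.6])

```text
t: 6.78
tcp_pos: [0.5561, 0.1249, 0.2481]
orientation: [3.141, 0.0, 1.534]
ft_force: [-0.0, -0.9, -0.1]
width: 0.801
gripper_force: 0.0
```

Run:
```python
from h import *
s=r.get_state(); im=vision.grab_frame('wrist')
np.save('w2.npy',np.r_[s['tcp_pos'],s['orientation']])
cv2.imwrite('pics/w2.png',cv2.resize(im[:,:,::-1],(800,600),interpolation=cv2.INTER_CUBIC))
go([.546,-.176],1.708,.183)
```

```text
lin [-0.3011  0.0016 -0.0011] rot [-2.200e-03 -1.000e-04 -1.743e-01] tcp [0.5556 0.1249 0.2468] [-3.1394e+00  1.0000e-04  1.5337e+00] t 6.83
```

View pics/w2.png

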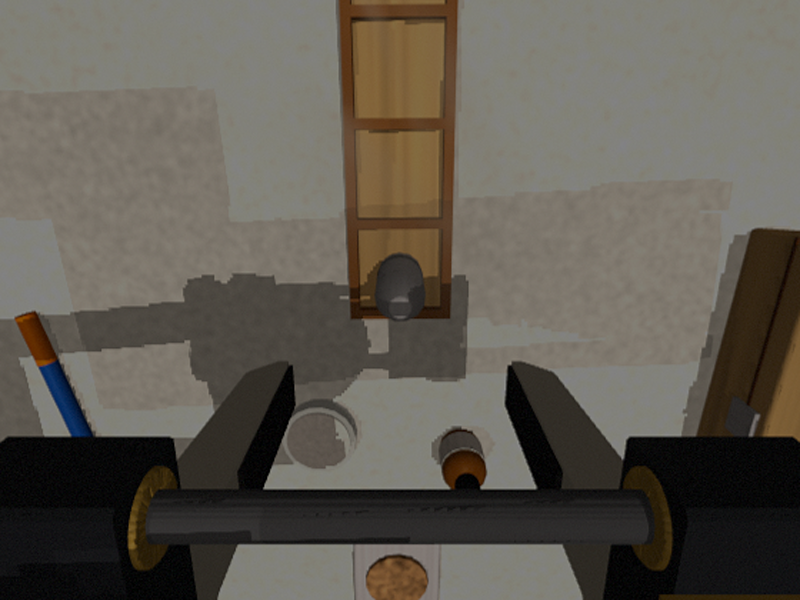

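The high objective stands upright in the right-end compartment (tip at (400,306)). The tray's end corners are (350,319) and (451,319), and its dividers are at rows 223 and 124.

Run:
```python
from h import *
w=np.load('w2.npy'); M=c2w('wrist',dict(tcp_pos=w[:3],orientation=w[3:]))
p=lambda u,v,z: pix('wrist',((u+.5)*.7-.5,(v+.5)*.7-.5),z,M).round(4)
for n,a in dict(endL=(350,319,.014),endR=(451,319,.014),d1L=(347,223,.014),d1R=(453,223,.014),d2L=(344,124,.014),d2R=(456,124,.014),d3=(400,11,.014),tip=(400,307,.076)).items(): print(n,p(*a))
```

```text
endL [0.5231 0.0972]
endR [0.588  0.0948]
d1L [0.5254 0.1591]
d1R [0.5897 0.1567]
d2L [0.5275 0.2161]
d2R [0.5918 0.2137]
d3 [0.5618 0.2729]
tip [0.5563 0.1248]
```

To row units: -0.174 rad / 3.1416 = -0.0554.

Call:
servo_tool(linear=[[-0.03,0,0],[-0.07,0,0],[-0.11,0,0],[-0.15,0.001,0],[-0.19,0.001,0],[-0.23,0.0015,0],[-0.265,0.0015,0],[-0.29,0.0015,0.01],[-0.301,0.0015,0.035],[-0.301,0.0015,0.065],[-0.301,0.0015,0.095],[-0.301,0.0015,0.115],[-0.301,0.0015,0.126],[-0.301,0.0015,0.131],[-0.301,0.0015,0.131],[-0.301,0.0015,0.131],[-0.301,0.0015,0.131],[-0.301,0.0015,0.131],[-0.301,0.0015,0.131],[-0.301,0.0015,0.131]], rotation=[[0,0,-0.0064],[0,0,-0.0159],[0,0,-0.0286],[0,0,-0.0414],[0,0,-0.0509],[0,0,-0.0554],[0,0,-0.0554],[0,0,-0.0554],[0,0,-0.0554],[0,0,-0.0554],[0,0,-0.0554],[0,0,-0.0554],[0,0,-0.0554],[0,0,-0.0554],[0,0,-0.0554],[0,0,-0.0554],[0,0,-0.0554],[0,0,-0.0554],[0,0,-0.0554],[0,0,-0.0554]], claw=[0.6,0.6,0.6,0.6,0.6,0.6,0.6,0.6,0.6,0.6,0.6,0.6,0.5,0.3,0.1,-0.1,-0.3,-1,-1,-1])

```text
t: 8.5
tcp_pos: [0.5472, -0.1761, 0.1184]
orientation: [3.14, 0.001, 1.708]
ft_force: [-0.2, -0.4, 4.3]
width: 0.341
gripper_force: 20.0
```

```bash
python3 -c "
from h import *
go([.558,.1855],1.537,.043)"
```

```text
lin [0.3567 0.0601 0.0101] rot [0.0017 0.0011 0.171 ] tcp [ 0.5472 -0.1761  0.1184] [3.140e+00 1.200e-03 1.708e+00] t 8.5
```

To row units: 0.171 rad / 3.1416 = 0.0544.

Call:
servo_tool(linear=[[0,0,-0.015],[0,0,-0.045],[0,0,-0.08],[0,0,-0.11],[0.02,0.003,-0.13],[0.05,0.008,-0.14],[0.088,0.015,-0.14],[0.126,0.021,-0.14],[0.164,0.028,-0.14],[0.202,0.034,-0.14],[0.24,0.04,-0.14],[0.278,0.047,-0.14],[0.315,0.053,-0.14],[0.34,0.057,-0.14],[0.355,0.06,-0.12],[0.3565,0.06,-0.09],[0.3565,0.06,-0.055],[0.3565,0.06,-0.03],[0.3565,0.06,-0.015],[0.3565,0.06,-0.01]], rotation=[[0,0,0],[0,0,0],[0,0,0],[0,0,0],[0,0,0.0032],[0,0,0.0095],[0,0,0.0191],[0,0,0.0286],[0,0,0.0382],[0,0,0.0477],[0,0,0.0544],[0,0,0.0544],[0,0,0.0544],[0,0,0.0544],[0,0,0.0544],[0,0,0.0544],[0,0,0.0544],[0,0,0.0544],[0,0,0.0544],[0,0,0.0544]], claw=[-1,-1,-1,-1,-1,-1,-1,-1,-1,-1,-1,-1,-1,-1,-1,-1,-1,-1,-1,-1])

```text
t: 10.17
tcp_pos: [0.5556, 0.1853, 0.1243]
orientation: [-3.136, 0.001, 1.537]
ft_force: [-0.8, 0.1, -0.5]
width: 0.341
gripper_force: 20.0
```

Call:
servo_tool(linear=[[0,0,0],[0,0,0],[0,0,0.004],[0,0,0.008],[0,0,0.012],[0,0,0.015],[0,0,0.0165],[0,0,0.017],[0,0,0.017],[0,0,0.017]], rotation=[[0,0,0],[0,0,0],[0,0,0],[0,0,0],[0,0,0],[0,0,0],[0,0,0],[0,0,0],[0,0,0],[0,0,0]], claw=[-1,-1,-1,-1,-1,-1,-1,-1,-1,-1])

```text
t: 11.0
tcp_pos: [0.5576, 0.1855, 0.1103]
orientation: [3.141, -0.0, 1.537]
ft_force: [-0.4, -0.4, -0.1]
width: 0.34
gripper_force: 20.0
```

Call:
servo_tool(linear=[[0,0,0.001],[0,0,0.0018],[0,0,0.0018],[0,0,0.0018]], rotation=[[0,0,0],[0,0,0],[0,0,0],[0,0,0]], claw=[-1,-1,-1,-1])

```text
t: 11.33
tcp_pos: [0.5577, 0.1855, 0.1093]
orientation: [3.141, -0.0, 1.537]
ft_force: [-0.9, -1.0, 4.9]
width: 0.34
gripper_force: 20.0
```

Call:
servo_tool(linear=[[0,0,-0.001],[0,0,-0.001],[0,0,-0.001],[0,0,-0.001],[0,0,-0.001],[0,0,-0.001],[0,0,-0.001],[0,0,-0.005],[0,0,-0.03],[0,0,-0.065],[0,0,-0.1],[0,0,-0.13],[0,0,-0.14],[0,0,-0.14],[0,0,-0.14],[0,0,-0.14]], rotation=[[0,0,0],[0,0,0],[0,0,0],[0,0,0],[0,0,0],[0,0,0],[0,0,0],[0,0,0],[0,0,0],[0,0,0],[0,0,0],[0,0,0],[0,0,0],[0,0,0],[0,0,0],[0,0,0]], claw=[-0.2,0,0.2,0.4,0.6,0.6,0.6,0.6,0.6,0.6,0.6,0.6,0.6,0.6,0.6,0.6])

```text
t: 12.67
tcp_pos: [0.5565, 0.1853, 0.2464]
orientation: [-3.138, 0.001, 1.537]
ft_force: [-0.2, -0.6, -0.4]
width: 0.8
gripper_force: 0.0
```

Run:
```python
from h import *
im=vision.grab_frame('wrist')
cv2.imwrite('pics/w3.png',cv2.resize(im[:,:,::-1],(560,420)))
go([.535,-.234],1.534,.053)
```

```text
lin [-0.4197 -0.0066  0.1285] rot [-0.004   0.0007  0.0027] tcp [0.5564 0.1853 0.2462] [-3.1376e+00  7.0000e-04  1.5367e+00] t 12.72
```

View pics/w3.png

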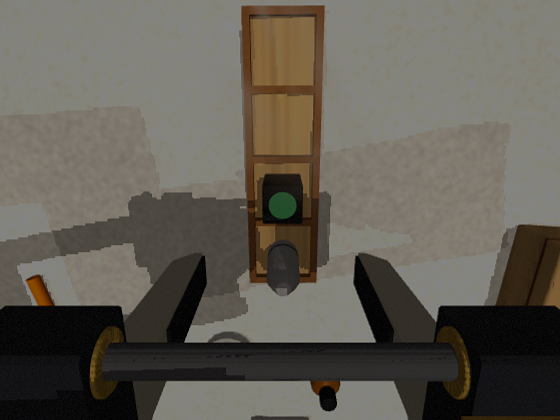

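The cube (282,200) and high objective (283,270) both stand upright in their compartments. Next is low.

Call:
servo_tool(linear=[[-0.03,0,0],[-0.07,-0.001,0],[-0.11,-0.002,0],[-0.15,-0.003,0],[-0.19,-0.004,0],[-0.23,-0.005,0],[-0.27,-0.006,0],[-0.31,-0.007,0],[-0.35,-0.008,0],[-0.385,-0.0085,0],[-0.41,-0.0085,0.01],[-0.42,-0.0085,0.035],[-0.42,-0.0085,0.06],[-0.42,-0.0085,0.08],[-0.42,-0.0085,0.09],[-0.42,-0.0085,0.09],[-0.42,-0.0085,0.09]], rotation=[[0,0,0],[0,0,0],[0,0,0],[0,0,0],[0,0,0],[0,0,0],[0,0,0],[0,0,0],[0,0,0],[0,0,0],[0,0,0],[0,0,0],[0,0,0],[0,0,0],[0,0,0],[0,0,0],[0,0,0]], claw=[0.6,0.6,0.6,0.6,0.6,0.6,0.6,0.6,0.6,0.6,0.6,0.6,0.6,0.6,0.6,0.6,0.6])

```text
t: 14.13
tcp_pos: [0.5344, -0.2336, 0.1575]
orientation: [-3.139, -0.001, 1.537]
ft_force: [-0.0, 0.3, 0.6]
width: 0.804
gripper_force: 0.0
```

```bash
python3 -c "
from h import *
go([.535,-.234],1.534,.051)"
```

```text
lin [-0.0004  0.0007  0.0415] rot [-0.0021 -0.0014  0.003 ] tcp [ 0.5344 -0.2336  0.1575] [-3.1395e+00 -1.4000e-03  1.5370e+00] t 14.13
```

Call:
servo_tool(linear=[[0,0,0.015],[0,0,0.03],[0,0,0.039],[0,0,0.0415],[0,0,0.0415],[0,0,0.0415],[0,0,0.0415],[0,0,0.0415],[0,0,0.0415],[0,0,0.0415],[0,0,0.0415],[0,0,0.0415]], rotation=[[0,0,0],[0,0,0],[0,0,0],[0,0,0],[0,0,0],[0,0,0],[0,0,0],[0,0,0],[0,0,0],[0,0,0],[0,0,0],[0,0,0]], claw=[0.6,0.6,0.5,0.3,0.1,-0.1,-0.3,-1,-1,-1,-1,-1])

```text
t: 15.13
tcp_pos: [0.5352, -0.2343, 0.1177]
orientation: [3.14, 0.001, 1.537]
ft_force: [0.4, 0.1, 4.4]
width: 0.351
gripper_force: 20.0
```

```bash
python3 -c "
from h import *
go([.56,.2435],1.537,.043)"
```

```text
lin [0.4784 0.0085 0.0093] rot [ 0.0013  0.0007 -0.0003] tcp [ 0.5352 -0.2343  0.1177] [3.1403e+00 7.0000e-04 1.5367e+00] t 15.13
```

Low's opening reads 32.6 mm where I expected 34, so I'll check before lifting.

Run:
```python
from h import *
a=vision.grab_frame('scene')[140:260,120:320,::-1]; b=vision.grab_frame('top')[170:250,300:440,::-1]
a=cv2.resize(a,(500,300),interpolation=cv2.INTER_CUBIC); b=cv2.resize(b,(500,286),interpolation=cv2.INTER_CUBIC)
cv2.imwrite('pics/c4.png',np.vstack([a,b])); s=r.get_state(); print(s['width'],s['gripper_force'],s['wrist_torque'],s['ft_force'],s['tcp_pos'],s['orientation'])
```

```text
0.3490373133160696 20.001155734062195 [ 0.06735538 -0.1376904  -0.01888708] [-0.21960691  0.69941576  5.20284886] [ 0.53515177 -0.23425703  0.11762951] [3.14036559e+00 6.65872853e-04 1.53674643e+00]
```

View pics/c4.png

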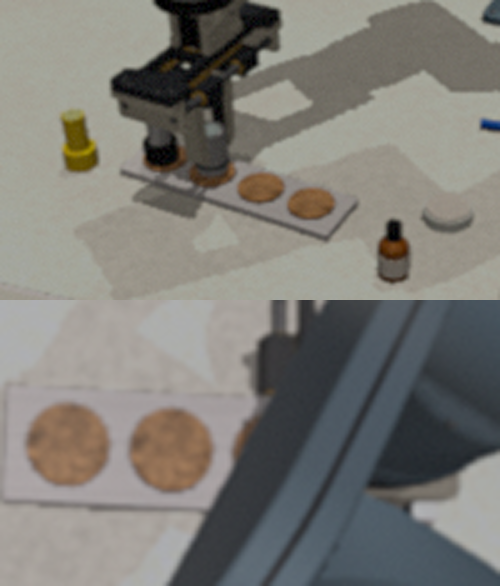

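The scene crop shows low upright on its pad at (212,155), centred under the fingers. Lifting a little to check the hold.

Call:
servo_tool(linear=[[0,0,-0.005],[0,0,-0.015],[0,0,-0.02],[0,0,-0.02],[0,0,-0.02]], rotation=[[0,0,0],[0,0,0],[0,0,0],[0,0,0],[0,0,0]], claw=[-1,-1,-1,-1,-1], newtons=25)

```text
t: 15.65
tcp_pos: [0.5349, -0.2341, 0.1374]
orientation: [3.141, 0.0, 1.537]
ft_force: [0.0, 0.6, -1.5]
width: 0.351
gripper_force: 25.0
```

Run:
```python
from h import *
a=vision.grab_frame('scene')[150:230,150:270,::-1]
cv2.imwrite('pics/c5.png',cv2.resize(a,(600,400),interpolation=cv2.INTER_CUBIC)); s=r.get_state(); print(s['width'],s['gripper_force'],s['wrist_torque'],s['ft_force'],s['tcp_pos'],s['orientation'])
```

```text
0.3489789900841058 24.999749958515167 [-0.05904582 -0.06895767 -0.041968  ] [-1.05799866  0.39654676 -1.57024849] [ 0.53464455 -0.23399112  0.13702407] [3.14156132e+00 5.69817282e-05 1.53677263e+00]
```

View pics/c5.png

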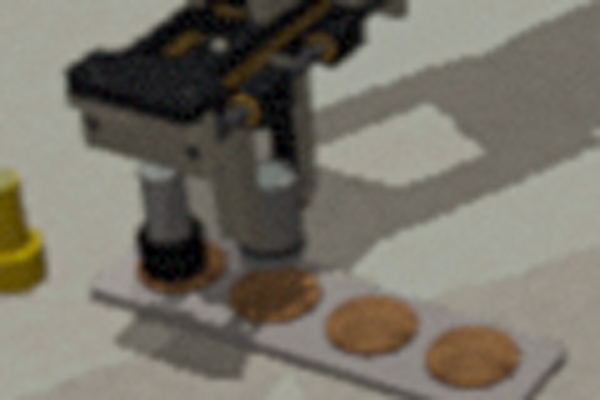

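The part hangs upright just above its pad, with its underside at (272,245). I'll check its offset in the grip by projection.

Run:
```python
from h import *
ci=vision.camera_info('scene')
def pr(P): q=ci['mtx']@(ci['camera_from_world']@[*P,1])[:3]; return ((q[:2]/q[2]-150)*5).round(0)
for dy in (0,.01): print(pr([.535,-.234+dy,.036]),pr([.535,-.234+dy,.082]),pr([.535,-.234+dy,.015]))
M=c2w('scene');
```

```text
[272. 250.] [263. 174.] [276. 283.]
[289. 255.] [281. 178.] [293. 288.]
```

Call:
servo_tool(linear=[[0,0,-0.015],[0,0,-0.045],[0,0,-0.08],[0.02,0,-0.11],[0.05,0.001,-0.12],[0.088,0.002,-0.12],[0.126,0.003,-0.12],[0.164,0.004,-0.12],[0.202,0.005,-0.12],[0.24,0.006,-0.12],[0.278,0.007,-0.12],[0.316,0.008,-0.12],[0.354,0.008,-0.12],[0.392,0.009,-0.12],[0.43,0.009,-0.12],[0.46,0.009,-0.12],[0.475,0.009,-0.11],[0.478,0.009,-0.09],[0.478,0.009,-0.06],[0.478,0.009,-0.03]], rotation=[[0,0,0],[0,0,0],[0,0,0],[0,0,0],[0,0,0],[0,0,0],[0,0,0],[0,0,0],[0,0,0],[0,0,0],[0,0,0],[0,0,0],[0,0,0],[0,0,0],[0,0,0],[0,0,0],[0,0,0],[0,0,0],[0,0,0],[0,0,0]], claw=[-1,-1,-1,-1,-1,-1,-1,-1,-1,-1,-1,-1,-1,-1,-1,-1,-1,-1,-1,-1])

```text
t: 17.37
tcp_pos: [0.5599, 0.2436, 0.1658]
orientation: [3.14, 0.0, 1.538]
ft_force: [0.2, -0.5, -1.9]
width: 0.349
gripper_force: 25.0
```

Call:
servo_tool(linear=[[0,0,0.015],[0,0,0.03],[0,0,0.04],[0,0,0.045],[0,0,0.05],[0,0,0.053],[0,0,0.056],[0,0,0.057],[0,0,0.057],[0,0,0.057]], rotation=[[0,0,0],[0,0,0],[0,0,0],[0,0,0],[0,0,0],[0,0,0],[0,0,0],[0,0,0],[0,0,0],[0,0,0]], claw=[-1,-1,-1,-1,-1,-1,-1,-1,-1,-1])

```text
t: 18.2
tcp_pos: [0.5602, 0.2435, 0.1105]
orientation: [3.141, -0.0, 1.537]
ft_force: [-1.2, 1.0, -1.7]
width: 0.35
gripper_force: 25.0
```

Call:
servo_tool(linear=[[0,0,0.001],[0,0,0.0018],[0,0,0.0018],[0,0,0.0018]], rotation=[[0,0,0],[0,0,0],[0,0,0],[0,0,0]], claw=[-1,-1,-1,-1])

```text
t: 18.53
tcp_pos: [0.5602, 0.2435, 0.1087]
orientation: [3.141, -0.0, 1.537]
ft_force: [0.1, 0.6, 3.1]
width: 0.351
gripper_force: 25.0
```

Contact made. Releasing and retreating.

Call:
servo_tool(linear=[[0,0,-0.0005],[0,0,-0.0005],[0,0,-0.0005],[0,0,-0.0005],[0,0,-0.0005],[0,0,-0.0005],[0,0,-0.0005],[0,0,-0.005],[0,0,-0.03],[0,0,-0.065],[0,0,-0.1],[0,0,-0.13],[0,0,-0.14],[0,0,-0.14],[0,0,-0.14],[0,0,-0.14]], rotation=[[0,0,0],[0,0,0],[0,0,0],[0,0,0],[0,0,0],[0,0,0],[0,0,0],[0,0,0],[0,0,0],[0,0,0],[0,0,0],[0,0,0],[0,0,0],[0,0,0],[0,0,0],[0,0,0]], claw=[-0.2,0,0.2,0.4,0.6,0.6,0.6,0.6,0.6,0.6,0.6,0.6,0.6,0.6,0.6,0.6])

```text
t: 19.87
tcp_pos: [0.559, 0.2431, 0.2461]
orientation: [-3.138, 0.001, 1.537]
ft_force: [-0.3, -0.1, -0.1]
width: 0.799
gripper_force: 0.0
```

Run:
```python
from h import *
im=vision.grab_frame('wrist')
cv2.imwrite('pics/w6.png',im[:,:,::-1])
go([.541,-.2925],1.534,.099)
```

```text
lin [-0.5358  0.0007  0.0823] rot [-0.0041  0.0011  0.0028] tcp [0.5589 0.2431 0.2457] [-3.1375e+00  1.1000e-03  1.5368e+00] t 19.92
```

View pics/w6.png

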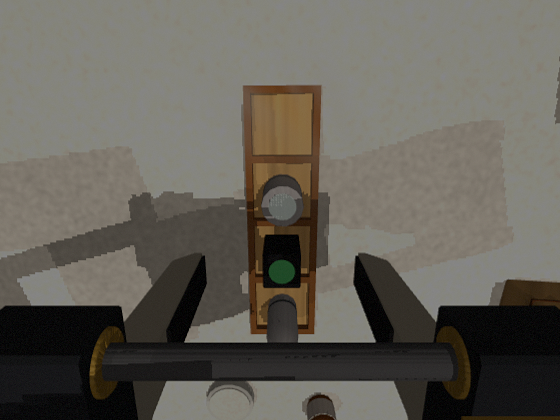

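Low (282,197) is upright in its compartment. Next is the eyepiece.

Call:
servo_tool(linear=[[-0.035,0,0],[-0.075,0,0],[-0.115,0,0],[-0.155,0,0],[-0.195,0,0],[-0.235,0,0],[-0.275,0,0],[-0.315,0,0],[-0.355,0,0],[-0.395,-0.001,0],[-0.435,-0.001,0],[-0.475,-0.001,0],[-0.51,-0.001,0],[-0.53,-0.001,0.01],[-0.536,-0.001,0.03],[-0.536,-0.001,0.055],[-0.536,-0.001,0.075],[-0.536,-0.001,0.08],[-0.536,-0.001,0.08],[-0.536,-0.001,0.08]], rotation=[[0,0,0],[0,0,0],[0,0,0],[0,0,0],[0,0,0],[0,0,0],[0,0,0],[0,0,0],[0,0,0],[0,0,0],[0,0,0],[0,0,0],[0,0,0],[0,0,0],[0,0,0],[0,0,0],[0,0,0],[0,0,0],[0,0,0],[0,0,0]], claw=[0.6,0.6,0.6,0.6,0.6,0.6,0.6,0.6,0.6,0.6,0.6,0.6,0.6,0.6,0.6,0.6,0.6,0.6,0.6,0.6])

```text
t: 21.58
tcp_pos: [0.5407, -0.292, 0.1676]
orientation: [-3.14, -0.001, 1.537]
ft_force: [0.5, 0.2, 0.4]
width: 0.798
gripper_force: 0.0
```

```bash
python3 -c "
from h import *
go([.541,-.2925],1.534,.059)"
```

```text
lin [-0.0005  0.0004  0.0436] rot [-0.0012 -0.0009  0.003 ] tcp [ 0.5407 -0.292   0.1676] [-3.1403e+00 -9.0000e-04  1.5370e+00] t 21.58
```

Call:
servo_tool(linear=[[0,0,0.015],[0,0,0.03],[0,0,0.039],[0,0,0.042],[0,0,0.042],[0,0,0.042],[0,0,0.042],[0,0,0.042],[0,0,0.042],[0,0,0.042],[0,0,0.042],[0,0,0.042],[0,0,0.042],[0,0,0.042]], rotation=[[0,0,0],[0,0,0],[0,0,0],[0,0,0],[0,0,0],[0,0,0],[0,0,0],[0,0,0],[0,0,0],[0,0,0],[0,0,0],[0,0,0],[0,0,0],[0,0,0]], claw=[0.6,0.6,0.6,0.5,0.3,0.1,-0.1,-0.3,-0.5,-1,-1,-1,-1,-1], newtons=20)

```text
t: 22.75
tcp_pos: [0.5409, -0.2923, 0.1263]
orientation: [3.141, 0.0, 1.537]
ft_force: [0.3, 0.3, 0.8]
width: 0.254
gripper_force: 20.0
```

```bash
python3 -c "
from h import *
go([.562,.3015],1.537,.043)"
```

```text
lin [0.5942 0.0009 0.0182] rot [ 0.0003  0.0001 -0.0002] tcp [ 0.5409 -0.2923  0.1263] [3.1413e+00 1.0000e-04 1.5368e+00] t 22.75
```

Call:
servo_tool(linear=[[0,0,-0.015],[0,0,-0.045],[0,0,-0.08],[0.01,0,-0.11],[0.035,0,-0.13],[0.07,0,-0.13],[0.11,0,-0.13],[0.15,0,-0.13],[0.19,0,-0.13],[0.23,0,-0.13],[0.27,0,-0.13],[0.31,0,-0.13],[0.35,0,-0.13],[0.39,0.001,-0.13],[0.43,0.001,-0.13],[0.47,0.001,-0.13],[0.51,0.001,-0.13],[0.55,0.001,-0.13],[0.58,0.001,-0.13],[0.594,0.001,-0.13]], rotation=[[0,0,0],[0,0,0],[0,0,0],[0,0,0],[0,0,0],[0,0,0],[0,0,0],[0,0,0],[0,0,0],[0,0,0],[0,0,0],[0,0,0],[0,0,0],[0,0,0],[0,0,0],[0,0,0],[0,0,0],[0,0,0],[0,0,0],[0,0,0]], claw=[-1,-1,-1,-1,-1,-1,-1,-1,-1,-1,-1,-1,-1,-1,-1,-1,-1,-1,-1,-1])

```text
t: 24.42
tcp_pos: [0.5609, 0.3054, 0.2555]
orientation: [-3.141, -0.001, 1.54]
ft_force: [-0.3, -0.4, -2.9]
width: 0.258
gripper_force: 20.0
```

Call:
servo_tool(linear=[[0,0,0],[0,0,0.025],[0,0,0.055],[0,0,0.085],[0,0,0.11],[0,0,0.122],[0,0,0.128],[0,0,0.132],[0,0,0.135],[0,0,0.137],[0,0,0.137],[0,0,0.137],[0,0,0.137]], rotation=[[0,0,0],[0,0,0],[0,0,0],[0,0,0],[0,0,0],[0,0,0],[0,0,0],[0,0,0],[0,0,0],[0,0,0],[0,0,0],[0,0,0],[0,0,0]], claw=[-1,-1,-1,-1,-1,-1,-1,-1,-1,-1,-1,-1,-1])

```text
t: 25.5
tcp_pos: [0.5623, 0.3016, 0.1201]
orientation: [3.14, -0.001, 1.537]
ft_force: [-1.1, -0.6, -1.0]
width: 0.254
gripper_force: 20.0
```

Call:
servo_tool(linear=[[0,0,0.001],[0,0,0.0018],[0,0,0.0022],[0,0,0.0024],[0,0,0.0024]], rotation=[[0,0,0],[0,0,0],[0,0,0],[0,0,0],[0,0,0]], claw=[-1,-1,-1,-1,-1])

```text
t: 25.92
tcp_pos: [0.562, 0.3015, 0.1173]
orientation: [3.141, -0.0, 1.537]
ft_force: [-1.4, 0.1, 3.8]
width: 0.251
gripper_force: 20.0
```

Contact made. Releasing, lifting clear and moving aside for a final look.

Call:
servo_tool(linear=[[0,0,-0.0005],[0,0,-0.0005],[0,0,-0.0005],[0,0,-0.0005],[0,0,-0.0005],[0,0,-0.0005],[0,0,-0.0005],[0,0,-0.005],[0,0,-0.03],[0,0,-0.065],[0,0,-0.1],[0,0,-0.13],[0,0,-0.14],[0,0,-0.14]], rotation=[[0,0,0],[0,0,0],[0,0,0],[0,0,0],[0,0,0],[0,0,0],[0,0,0],[0,0,0],[0,0,0],[0,0,0],[0,0,0],[0,0,0],[0,0,0],[0,0,0]], claw=[-0.2,0,0.2,0.4,0.6,0.6,0.6,0.6,0.6,0.6,0.6,0.6,0.6,0.6])

```text
t: 27.08
tcp_pos: [0.5633, 0.3019, 0.2608]
orientation: [3.135, -0.003, 1.537]
ft_force: [0.7, -0.2, -0.0]
width: 0.796
gripper_force: 0.0
```

Call:
servo_tool(linear=[[-0.03,0,0],[-0.07,0,0],[-0.11,0,0],[-0.15,0,0],[-0.19,0,0],[-0.23,0,0],[-0.27,0,0],[-0.31,0,0],[-0.35,0,0],[-0.39,0,0],[-0.42,0,0],[-0.44,0,0],[-0.44,0,0],[-0.44,0,0]], rotation=[[0,0,0],[0,0,0],[0,0,0],[0,0,0],[0,0,0],[0,0,0],[0,0,0],[0,0,0],[0,0,0],[0,0,0],[0,0,0],[0,0,0],[0,0,0],[0,0,0]], claw=[0.6,0.6,0.6,0.6,0.6,0.6,0.6,0.6,0.6,0.6,0.6,0.6,0.6,0.6])

```text
t: 28.25
tcp_pos: [0.546, -0.139, 0.2547]
orientation: [-3.138, -0.002, 1.534]
ft_force: [0.3, 1.1, 0.2]
width: 0.796
gripper_force: 0.0
```

Run:
```python
from h import *
a=vision.grab_frame('top')[160:240,75:235,::-1]; b=vision.grab_frame('scene')[220:300,300:460,::-1]
cv2.imwrite('pics/f.png',np.vstack([cv2.resize(x,(600,300),interpolation=cv2.INTER_CUBIC) for x in (a,b)]))
s=r.get_state();print(s['t'],s['tcp_pos'],s['qvel'].round(3))
```

```text
28.35 [ 0.54641565 -0.13727006  0.25540279] [ 0.019 -0.01  -0.006 -0.     0.002 -0.004]
```

View pics/f.png

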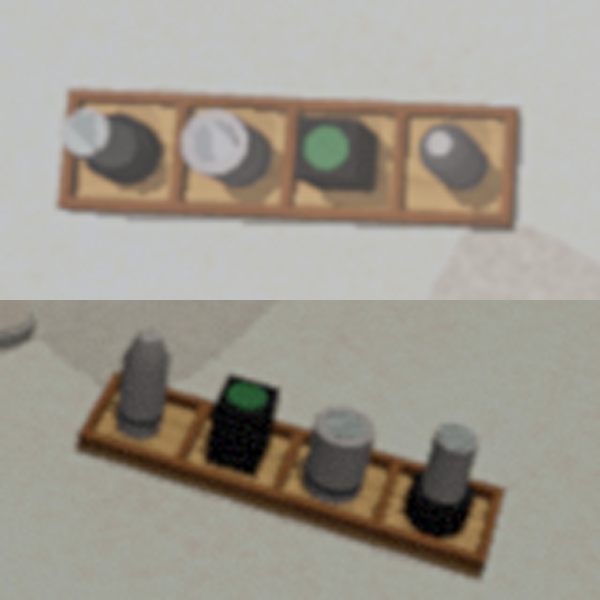

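All four parts stand upright in their compartments. In the top view, left to right, they are eye (115,145), low (230,150), cube (335,150) and high (455,155), which is the mirrored order.

```bash
python3 -c "
from cell import r
print(r.sign_off())"
```

```text
the job is handed in; nothing more can be done
None
```

I placed all four parts upright in the tray in mirrored order (left to right: eyepiece, low-power objective, filter cube, high-power objective) and handed the job in at about 28 s; the final pictures show each one standing in its own compartment, but the hand-in returned no verdict.

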